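# Lock the sampling carriage by feel

### The job

Take the transport lock pin from its rest and lock the carriage inside the white sampling module: reach under the hood with the pin's nose, slide it lightly along the hidden carriage face until it finds the latch slot, then push it gently fully home, until its cross-bar sits against the face. Never press or push hard with the pin on the module, let go of the pin at the end, and leave the other things on the bench where they are.

Things in the scene. Friction and masses are not known exactly. Their poses are not given: they have to be found in the camera images.
- pin: Lock pin, 0.13 kg, 172 mm long, lying level in its rest. Origin: centre of its black handle block (40 long x 20 wide x 26 mm high), to be gripped across y; x points to the nose, z up. A steel rod 10 mm thick runs from the handle to the nose tip 128 mm ahead; a 10 mm square tail ends 44 mm behind. Centre of mass about 63 mm ahead of the origin.
- pin_tip (a point): Tip of the pin's nose on the rod's axis (axes as the pin's). The last 8 mm taper from 10 to 5 mm thick.
- pin_bar (a point): Middle of the front side of the pin's steel cross-bar, 28 mm behind the tip. The bar is 8 long (x), 28 wide (y) and 10 mm high: it is the pin's stop, too wide for the slot.
- rest: Grey fixed pin rest: base 150 x 50 x 10 mm, two notched uprights 36 mm behind and 80 mm ahead of the origin, 8 mm thick, 30 mm wide, 64 mm high; notches 14 mm wide, 10 mm deep, open at the top. Origin at table height under the handle's centre, x along the pin to its nose. The pin's axis lies 59 mm above the table; lift it straight up.
- module: White sampling module on a black base, fixed, 260 mm wide (y). Origin at table height under the middle of the hidden face; x points into the module. It reaches from 45 mm before the origin (front of the hood) to 170 mm behind it. The flat hood is 92 mm high up to 55 mm behind the origin, the cover behind that 127 mm.
- mouth (a point): Middle of the mouth under the hood's front edge (axes as the module's): 116 mm wide, 36 mm high (50 to 86 mm above the table) and 45 mm deep, ended by the carriage face. Its level floor, 50 mm above the table, goes on 15 mm in front of this point as a black sill 140 mm wide.
- face (a point): Middle of the hidden carriage face, an upright aluminium plate at the mouth's inner end, 62 mm above the table; x goes into it. The carriage is braked and does not yield. A nose pressed on it with 2 to 5 N slides and drops in at the slot. Over 25 N between pin and module does damage.
- face_low (a point): Middle of the face's lower edge, on the mouth's floor. The face's one latch slot, 14 mm wide (y), stands from this floor up to 24 mm above it. The carriage was parked anywhere: the slot's middle is up to 30 mm to either side of this point along y. It can only be felt. Behind is 45 mm of free depth. Home, the pin's tip is 28 mm past the face; let go, the pin lies on floor and sill, a few mm lower.
- tray: Bystander, to be left alone: white fixed parts tray, 140 x 100 x 30 mm, origin under its centre.
- fitting: Bystander, to be left alone: brass cylinder 18 mm thick, 25 mm high, standing in the tray, origin under its centre.
- bottle: Bystander, to be left alone: amber jar 52 mm thick, 110 mm high, origin under its centre.
- coil: Bystander, to be left alone: flat steel ring 150 mm across, 16 mm high, lying on the bench, origin under its centre.
- screwdriver: Bystander, to be left alone: screwdriver lying on the bench.
- wrench: Bystander, to be left alone: wrench lying on the bench.
- cap: Bystander, to be left alone: aluminium disc 36 mm across, 16 mm high, origin under its centre.

How it is judged:
On the way, in this order (a step that is already met when the one before it is completed fails the run):
1. the pin is lifted clear of its rest (its handle's centre 75 mm above the table or more) (height (world z) of pin above 0.075 m), for 0.1 s.
2. the nose touches the module inside the mouth (contact force between pin and module above 0.5 N and x of pin_tip in the frame of face between -0.006 and 0.015 m), for 0.02 s.
3. the pin's nose has gone at least 20 mm past the face, through the slot (x of pin_tip in the frame of face above 0.02 m), for 0.05 s.
At the end, for the whole second after the job is handed in: The pin lies through the latch slot with its nose at least 24.5 mm past the face (cross-bar within 3.5 mm of it), in line with the module within 0.2 rad, released and at rest (x of pin_tip in the frame of face between 0.0245 and 0.033 m and y of pin_tip in the frame of face between -0.045 and 0.045 m and z of pin_tip in the frame of face between -0.015 and 0.015 m and angle between the x axis of pin and the x axis of module, either way round below 0.2 rad and linear speed of pin below 0.01 m/s and contact force between the fingers and pin below 0.1 N); the robot touches nothing.
It fails at once if the pin pressed on the module with more than 25 N (contact force between pin and module above 25 N).
It fails at once if another thing on the bench was moved by more than 20 mm (distance of any of fitting, bottle, coil, screwdriver, wrench, cap from where it was at the start of the episode above 0.02 m).
It also fails if it takes over 70 s, if anything falls off the work surface, if the arm or the gripper's body presses on something with over 40 N, if the wrist force passes 120 N, or if a joint passes its speed limit or range.

### The arm

A 6-joint arm with a two-finger parallel gripper is mounted at the origin on the work surface. World frame = base frame: x ahead of the robot, y to its left, z up, the work surface at z = 0. Lengths are in m, angles in rad, forces in N, time in s.
With the tool pointing down it reaches from about 0.4 to 0.925 m from the base axis. Payload 3.4 kg.
Tool frame: the origin (TCP) lies at the very end of the fingers, on their centre line; the grasp point (between the pads) lies manip.grip_depth behind it (manip.grip_depth is the distance from the TCP to the grasp point, in m); y points along the fingers, z is the direction in which the jaws open and shut, and the axes are right-handed (so a half turn about y gives the same grasp; the last joint's range is limited). The gripper opens to 85 mm and grips with 20 to 120 N. Pads are 22 mm wide; open, the fingers measure 114 mm over their backs; the gripper's body (76 mm by 85 mm) begins 54 mm behind the grasp point. The pads swing forward as they close: fully open they stand 13 mm farther back than shut.
Start: joints at [1.147, 0.307, 1.506, -0, 1.328, -0.073], TCP at [0.197, 0.54, 0.231] pointing down, gripper open.
Joint ranges: [-3.12, 3.12], [-1.05, 2.28], [0.14, 2.33], [-1.42, 4.57], [0.1, 2.73], [-2.68, 2.68]. Speed limits (rad/s): [2.57, 2.57, 3.14, 3.14, 3.14, 3.14].

### API

Orientations are given as a rotation vector (axis times angle).
In Python, from plant import manip, cams gives the robot as it stands.
- The arm moves only by the tool move_arm, never from a script. Its argument "steps" is one flat list of numbers, 4 for each row, row after row: the shift along the tool's x, y, z each as a share of 40 cm, from -1 to 1, then the turn about the tool's y as a share of 180 degrees, from -1 to 1. A call has 1 to 10 rows; each row shifts and turns the pose as measured when the row begins, along the tool's axes as they then stand; what a row does not reach is not made up. A row lasts 1/8 s, in which the tool goes at most 62.5 mm and 10.7 degrees, less where a joint would pass 70% of its speed; a pose out of reach is approached as far as the arm can. A call with a number of a shift or a turn outside -1 to 1 is refused whole. A call with a gripper value outside its range is refused whole. "fingers" is the finger opening in mm, from 0 to 85.4, set as the call begins (left out, the last holds). The fingers move at their own pace and stop on an object; the grip force is fixed at half the most. Time passes only in rows, so rows that do not move let the fingers close. It gives the time, the measured TCP pose, the force and the opening at its end, in the units of the state.
- manip.get_obs(): the state, without advancing time (a new reading comes with each control period).
- cams.read_camera(name): name is "side" or "top"; returns (picture, depth): 480x640x3 uint8, red, green, blue; 480x640 float32, m along the optical axis (not along the pixel's ray), 0 where there is no reading.
- cams.camera_info(name): a dict with "K" (3x3 intrinsics, pixels), "R" (3x3) and "t" (3): a world point X has camera coordinates R X + t. Camera axes: x right, y down, z forward; pixel columns grow to the right and rows downward; lengths in m; the calibration is good to about 2 mm. A picture is of the moment at which its call begins. camera_info takes no time and is no camera call.
- manip.sign_off(): hands the job in, once; it reports no verdict.
The state is a dict: "clock": time; "joint_positions": joint angles; "joint_vel": joint speeds; "joint_torque": joint torques, N m; "ee_pos": TCP position; "ee_rot": TCP orientation; "wrist_force": force on the tool from outside, world axes, zero at the start; "moment": the same for the moment, N m; "finger_gap": opening from 0.0 (shut) to 1.0 (fully open).
Only numpy, scipy, OpenCV 4.12 (cv2) and the standard library are available. Lean on these libraries where they do the work, as an engineer would, in place of code of your own. Each camera call takes 0.05 s, during which the arm holds its last target. There are 200 camera calls.

## Working session

There is one attempt and no reset: what is moved stays moved. The work goes in short steps, Python scripts to look and compute and a tool call to move; the robot and the scene stay as the last step left them, time stands still between calls to the robot, and variables do not carry over. Pictures are saved under pics/ and viewed, on a budget of 10 in all, crops included, one or two more only if the job needs it, and the job is handed in when it is done.

Besides the shell and the picture viewer there is one more tool, called by a JSON object that holds its "method" and its "body", one argument or row to a line. move_arm: Moves the arm, as the interface text tells. Its arguments: {"type":"object","properties":{"steps":{"type":"array"},"fingers":{"type":"number"}},"required":["steps"]}

```bash
mkdir -p pics; ls
python3 - <<'E'
from plant import manip,cams
import cv2,numpy as np
o=manip.get_obs();print(o,manip.grip_depth)
for n in("top","side"):
    p,d=cams.read_camera(n);cv2.imwrite(f"pics/{n}0.png",p[:,:,::-1]);np.save(f"pics/{n}0.npy",d)
    i=cams.camera_info(n);print(n,i)
E
```

```text
pics
{'clock': 0.0, 'joint_positions': array([ 1.14749864e+00,  3.07539831e-01,  1.50767994e+00,  1.39337386e-06,
        1.32837393e+00, -7.34893129e-02]), 'joint_vel': array([-0.00077526,  0.00116064, -0.00045701, -0.0006776 , -0.0008839 ,
       -0.00129824]), 'joint_torque': array([-1.49367108e-03, -4.57562721e+01, -2.51919365e+01, -1.59296364e-04,
        1.33001377e-02,  1.87411950e-05]), 'ee_pos': array([0.19679378, 0.53953671, 0.23039755]), 'ee_rot': array([-1.55525545,  0.27494795, -0.27416968]), 'wrist_force': array([-1.20478578, -0.84241367,  0.45194765]), 'moment': array([-0.04003447, -0.01787   ,  0.05747466]), 'finger_gap': 1.0012223410991412} 0.0187
top {'K': array([[435.37231851,   0.        , 322.58415805],
       [  0.        , 435.37231851, 237.3739486 ],
       [  0.        ,   0.        ,   1.        ]]), 'R': array([[-0.0165975 , -0.99978451, -0.01246837],
       [-0.99843072,  0.0172395 , -0.05328137],
       [ 0.05348484,  0.01156446, -0.9985017 ]]), 't': array([0.04109823, 0.52646388, 1.13806726])}
side {'K': array([[456.17700866,   0.        , 315.55432786],
       [  0.        , 456.17700866, 238.13195616],
       [  0.        ,   0.        ,   1.        ]]), 'R': array([[ 0.88471749, -0.46602403, -0.00982713],
       [-0.34428103, -0.63909284, -0.68777243],
       [ 0.31423804,  0.61186759, -0.72585984]]), 't': array([-0.47757716,  0.2567673 ,  0.82974833])}
```

View pics/top0.png

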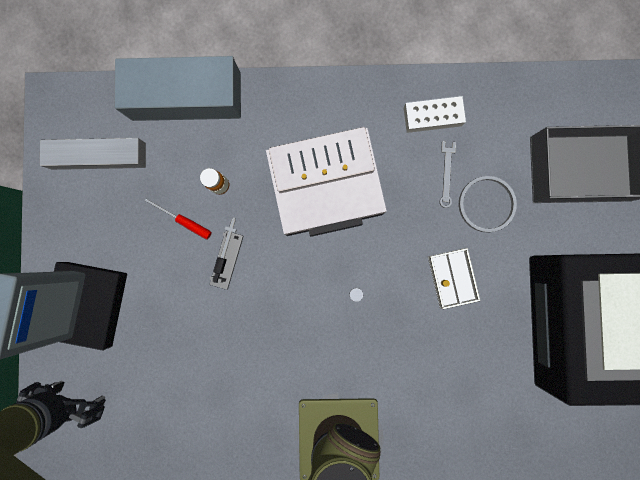

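View pics/side0.png

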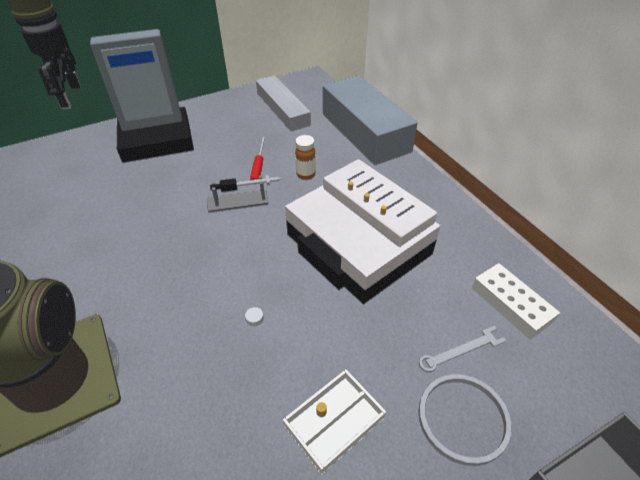

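The top view shows the pin with its handle at about (219,268) and its tip at (233,220). The screwdriver is close by at (210,237). The module's hood front edge runs from (285,235) to (385,213), with its sill at (335,228). The side view agrees. Next I'll measure both from depth.

```bash
cat > h.py <<'E'
import numpy as np,cv2
from plant import manip,cams
def cloud(n,d):
    i=cams.camera_info(n);v,u=np.indices(d.shape)
    P=np.stack([(u-i["K"][0,2])/i["K"][0,0]*d,(v-i["K"][1,2])/i["K"][1,1]*d,d],-1)
    return (P-i["t"])@i["R"]
def pix(n,u,v,z):
    i=cams.camera_info(n);r=i["R"].T@np.linalg.solve(i["K"],[u,v,1]);c=-i["R"].T@i["t"]
    return c+r*(z-c[2])/r[2]
def proj(n,X):
    i=cams.camera_info(n);p=i["K"]@(i["R"]@np.array(X)+i["t"]);return p[:2]/p[2]
E
python3 - <<'E'
from h import *
d=np.load("pics/top0.npy");C=cloud("top",d)
im=cv2.imread("pics/top0.png")
# table check
print("table z",np.median(C[320:380,200:280,2]))
# hood/cover
for lo,hi,nm in((.084,.100,"hood"),(.118,.135,"cover")):
    m=(C[...,2]>lo)&(C[...,2]<hi);m[:, :255]=0;m[:,395:]=0;m[:120]=0;m[245:]=0
    P=C[m];r=cv2.minAreaRect(P[:,:2].astype(np.float32)*1000);print(nm,m.sum(),np.median(P[:,2]),r,cv2.boxPoints(r).round(1).tolist())
# pin
m=(C[...,2]>.045)&(C[...,2]<.085);m[:205]=0;m[295:]=0;m[:,:200]=0;m[:,250:]=0
P=C[m];v,u=np.nonzero(m)
blk=im[m].max(1)<60
print("pin n",m.sum(),"black",blk.sum(),P[blk].mean(0),np.median(P[blk][:,2]))
vx,vy,x0,y0=cv2.fitLine(P[:,:2].astype(np.float32),cv2.DIST_HUBER,0,.001,.001).ravel();print(vx,vy,x0,y0,np.arctan2(vy,vx))
r=cv2.minAreaRect(P[blk][:,:2].astype(np.float32)*1000);print(r)
s=(P[:,:2]-[x0,y0])@[vx,vy];print(s.min(),s.max(),[x0+vx*s.max(),y0+vy*s.max()],[x0+vx*s.min(),y0+vy*s.min()])
a=cv2.resize(im[200:300,180:260],None,fx=6,fy=6,interpolation=cv2.INTER_CUBIC)
s_=cv2.imread("pics/side0.png")[160:220,190:300];b=cv2.resize(s_,(0,0),fx=2.9,fy=2.9,interpolation=cv2.INTER_CUBIC)
o=np.zeros((600,800,3),np.uint8);o[:,:480]=a;o[:b.shape[0],480:480+b.shape[1]]=b[:,:320];cv2.imwrite("pics/pin.png",o)
E
```

```text
table z -0.0002946154809499705
hood 4513 0.0917948197389639 ((664.6301879882812, 21.84344482421875), (214.93328857421875, 260.1868591308594), 11.435551643371582) [[533.5, 128.0], [585.0999755859375, -127.0], [795.7999877929688, -84.4000015258789], [744.2000122070312, 170.6999969482422]]
cover 4398 0.12671905269815842 ((711.636474609375, 31.582168579101562), (111.2501220703125, 239.89273071289062), 11.462843894958496) [[633.2999877929688, 138.10000610351562], [681.0, -97.0], [790.0, -74.9000015258789], [742.2999877929688, 160.1999969482422]]
pin n 449 black 182 [0.45187525 0.29436892 0.06638233] 0.06884444620846303
0.9586357 -0.28463602 0.487474 0.28461003 -0.2886267
((477.15728759765625, 286.9883117675781), (25.972373962402344, 123.59458923339844), 73.0267105102539)
-0.07469404843567122 0.096620726259646 [np.float64(0.5800980708698473), np.float64(0.2571082939994148)] [np.float64(0.4158696139946921), np.float64(0.305870649749023)]
```

View pics/pin.png

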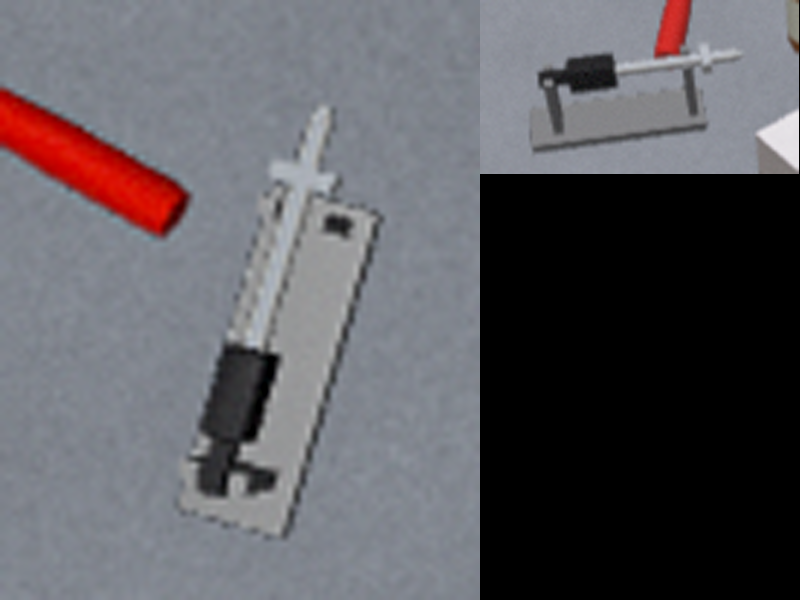

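The crop shows the handle top at about (220,265) and the tip at (234.2,218) in full-frame pixels, with the pin seated in both notches. I'll work out the grasp from these.

```bash
cat >> h.py <<'E'
from scipy.spatial.transform import Rotation as Ro
def tool():
    o=manip.get_obs();R=Ro.from_rotvec(o["ee_rot"]).as_matrix();return o,R,np.arctan2(R[1,0],R[0,0])
def shares(target,yaw,R,p,y0):
    print("shift mm",(R.T@(np.array(target)-p)*1000).round(1),"share",(R.T@(np.array(target)-p)/.4).round(4),"turn share",round(-(yaw-y0)/np.pi,4),"deg",np.degrees(yaw-y0).round(2))
M0=np.array([.6034,.0094]);MY=np.radians(11.44)
E
python3 - <<'E'
from h import *
q=lambda u,v,z:pix("top",180+(u-.0)/6-.4,200+v/6-.4,z)[:2]
h=q(240,392,.072);t=q(325,108,.059);b=q(303,179,.064);tl=q(213,494,.064)
print("handle",h,"tip",t,"bar",b,"tail",tl, "len",np.linalg.norm(t-h),"yaw",np.degrees(np.arctan2(*(t-h)[::-1])))
e1=[q(375,218,.01),q(285,535,.01)];print("base edge yaw",np.degrees(np.arctan2(*(e1[0]-e1[1])[::-1])))
print("tip->tail yaw",np.degrees(np.arctan2(*(t-tl)[::-1])))
dr=(t-h)/np.linalg.norm(t-h);print("handle from tip",t-dr*.128,"from tail",tl+dr*.044)
o,R,y=tool();print(R.round(3),np.degrees(y))
shares([h[0],h[1],.14],np.arctan2(dr[1],dr[0]),R,o["ee_pos"],y)
print([ (n,proj("side",[*X,z]).round(1)) for n,X,z in(("h",h,.072),("t",t,.059))])
E
```

```text
handle [0.45911506 0.29144485] tip [0.57923119 0.2578844 ] bar [0.54868885 0.26631855] tail [0.41638702 0.30501192] len 0.1247164258491193 yaw -15.610367397001466
base edge yaw -16.29086302574784
tip->tail yaw -16.140580791341375
handle from tip [0.45595261 0.29232844] from tail [0.45876403 0.29317178]
[[ 0.939 -0.001  0.343]
 [-0.343 -0.002  0.939]
 [-0.    -1.    -0.002]] -20.04085925941561
shift mm [ 331.4   90.7 -143.1] share [ 0.8286  0.2267 -0.3577] turn share -0.0246 deg 4.43
[('h', array([229.3, 181.3])), ('t', array([280.8, 178.2]))]
```

{"method": "move_arm", "body": {
  "steps": [0, 0, -0.13, 0, 0, 0, -0.13, 0, 0.13, 0, -0.05, -0.011, 0.14, 0, -0.05, -0.011, 0.14, 0, 0, 0, 0.14, 0, 0, 0, 0.14, 0, 0, 0, 0.1, 0, 0, 0, 0, 0.1, 0, 0, 0, 0, 0, 0],
  "fingers": 60
}}

```text
clock: 1.35
ee_pos: [0.4559, 0.3042, 0.1855]
ee_rot: [-1.565, 0.219, -0.214]
wrist_force: [-0.9, -0.7, 0.3]
finger_gap: 0.705
```

Run:
```python
from h import *
o,R,y=tool();print(o["ee_pos"],np.degrees(y),o["wrist_force"],R.round(3)[:,1],o["finger_gap"])
shares([.462,.291,.0405],np.radians(-16.1),R,o["ee_pos"],y)
```

```text
[0.45586721 0.3041654  0.18551409] -15.77966692654746 [-0.92113257 -0.67291935  0.25741687] [-0.004 -0.005 -1.   ] 0.7054439456403568
shift mm [  9.9 145.  -10.2] share [ 0.0247  0.3626 -0.0255] turn share 0.0018 deg -0.32
```

{"method": "move_arm", "body": {
  "steps": [0.025, 0, -0.026, 0.002, 0, 0.1, 0, 0, 0, 0.1, 0, 0, 0, 0, 0, 0]
}}

```text
clock: 1.85
ee_pos: [0.4663, 0.2916, 0.1103]
ee_rot: [-1.56, 0.215, -0.224]
wrist_force: [0.2, -0.4, -0.6]
finger_gap: 0.701
```

Run:
```python
from h import *
o,R,y=tool();print(o["ee_pos"],np.degrees(y),o["wrist_force"])
shares([.462,.291,.0405],np.radians(-16.1),R,o["ee_pos"],y)
p,d=cams.read_camera("side");cv2.imwrite("pics/s1.png",cv2.resize(p[100:240,160:320,::-1],None,fx=4,fy=4))
```

```text
[0.46625459 0.29162288 0.11025737] -16.014287626548867 [ 0.16830727 -0.41769003 -0.55943082]
shift mm [-4.3 69.7 -1.8] share [-0.0108  0.1743 -0.0046] turn share 0.0005 deg -0.09
```

View pics/s1.png

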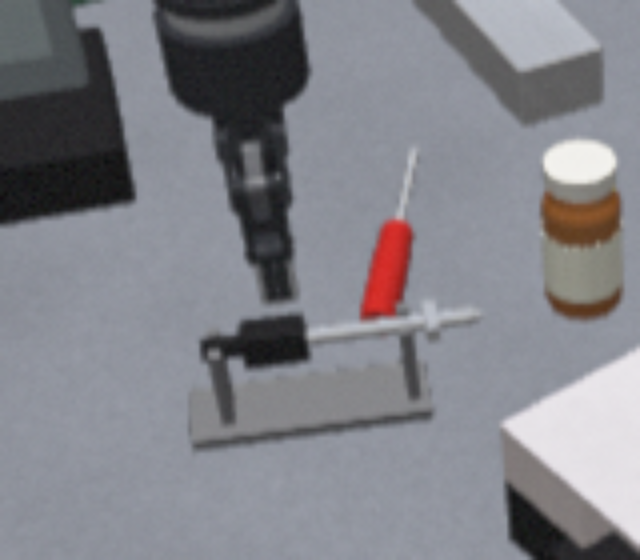

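The picture shows the fingers at (275,290), just above the front part of the handle at (275,340) and aligned with it. I'll go down.

{"method": "move_arm", "body": {
  "steps": [-0.01, 0.07, -0.005, 0, 0, 0.06, 0, 0, 0, 0.045, 0, 0, 0, 0, 0, 0]
}}

```text
clock: 2.4
ee_pos: [0.4722, 0.2961, 0.0517]
ee_rot: [-1.546, 0.198, -0.237]
wrist_force: [-0.2, -0.5, 1.4]
finger_gap: 0.699
```

Run:
```python
from h import *
o,R,y=tool();print(o["ee_pos"],np.degrees(y),o["wrist_force"],o["moment"])
shares([.462,.291,.0405],np.radians(-16.1),R,o["ee_pos"],y)
```

```text
[0.4721564  0.29614473 0.05167122] -15.92363408340727 [-0.17247897 -0.49432686  1.35313934] [ 0.006322    0.00079207 -0.01290012]
shift mm [-8.6 10.8 -7.9] share [-0.0215  0.0271 -0.0198] turn share 0.001 deg -0.18
```

Run:
```python
from h import *
o,R,y=tool();print(R.round(4),o["joint_vel"].round(3),o["joint_positions"].round(3))
```

```text
[[ 0.9614  0.0269  0.2739]
 [-0.2743  0.01    0.9616]
 [ 0.0232 -0.9996  0.017 ]] [ 0.001 -0.039 -0.038 -0.     0.009 -0.001] [ 0.487  0.466  1.786 -0.005  0.861 -0.803]
```

{"method": "move_arm", "body": {
  "steps": [-0.021, 0.01, -0.02, 0, 0, 0, 0, 0, 0, 0, 0, 0]
}}

```text
clock: 2.78
ee_pos: [0.4639, 0.2919, 0.0516]
ee_rot: [-1.542, 0.192, -0.242]
wrist_force: [-0.2, -1.2, -0.1]
finger_gap: 0.702
```

Run:
```python
from h import *
o,R,y=tool();print(R.round(4),o["joint_vel"].round(3),o["joint_positions"].round(3))
shares([.462,.291,.0405],np.radians(-16.1),R,o["ee_pos"],y)
```

```text
[[ 0.9613  0.0337  0.2734]
 [-0.2739  0.0135  0.9617]
 [ 0.0287 -0.9993  0.0222]] [ 0.001 -0.012  0.012  0.002  0.012 -0.001] [ 0.487  0.454  1.813 -0.005  0.839 -0.803]
shift mm [-1.9 11.  -1.6] share [-0.0048  0.0275 -0.0041] turn share 0.0011 deg -0.19
```

{"method": "move_arm", "body": {
  "steps": [0, 0, 0, 0, 0, 0, 0, 0]
}}

```text
clock: 3.02
ee_pos: [0.4644, 0.2921, 0.0523]
ee_rot: [-1.541, 0.192, -0.243]
wrist_force: [-0.6, 0.0, -0.6]
finger_gap: 0.702
```

```bash
cat > st.py <<'E'
from h import *
o,R,y=tool();print("p",o["ee_pos"].round(4),"down",R[:,1].round(4),"yaw",np.degrees(y).round(2),"f",o["wrist_force"].round(2),"t",o["clock"])
E
python3 st.py
```

```text
p [0.4644 0.2921 0.0523] down [ 0.0349  0.0141 -0.9993] yaw -15.91 f [-0.63  0.04 -0.59] t 3.025
```

{"method": "move_arm", "body": {
  "steps": [0, 0.02, 0, 0]
}}

```text
clock: 3.15
ee_pos: [0.4654, 0.2926, 0.0446]
ee_rot: [-1.54, 0.19, -0.244]
wrist_force: [0.5, -0.3, 0.3]
finger_gap: 0.7
```

```bash
python3 st.py
```

```text
p [0.4654 0.2926 0.0446] down [ 0.0365  0.0149 -0.9992] yaw -15.91 f [ 0.5  -0.27  0.26] t 3.15
```

{"method": "move_arm", "body": {
  "steps": [-0.01, 0.012, -0.002, 0]
}}

```text
clock: 3.28
ee_pos: [0.4614, 0.2929, 0.0389]
ee_rot: [-1.54, 0.191, -0.244]
wrist_force: [-0.0, -0.4, 0.2]
finger_gap: 0.698
```

{"method": "move_arm", "body": {
  "steps": [0, 0.001, 0, 0, 0, 0.001, 0, 0, 0, 0.001, 0, 0, 0, 0.001, 0, 0],
  "fingers": 0
}}

```text
clock: 3.78
ee_pos: [0.4606, 0.2932, 0.0369]
ee_rot: [-1.541, 0.192, -0.242]
wrist_force: [-1.7, -0.2, 5.2]
finger_gap: 0.225
```

```bash
python3 st.py
```

```text
p [0.4606 0.2932 0.0369] down [ 0.0344  0.0145 -0.9993] yaw -15.9 f [-1.69 -0.24  5.25] t 3.775
```

{"method": "move_arm", "body": {
  "steps": [0, 0, 0, 0, 0.001, -0.03, 0, 0, 0.002, -0.05, 0, 0, 0.003, -0.07, 0, 0, 0.003, -0.07, 0, 0, 0, -0.03, 0, 0]
}}

```text
clock: 4.53
ee_pos: [0.459, 0.2888, 0.1395]
ee_rot: [-1.545, 0.195, -0.239]
wrist_force: [0.7, 0.2, -1.8]
finger_gap: 0.227
```

```bash
python3 st.py
python3 - <<'E'
from h import *
p,d=cams.read_camera("side");cv2.imwrite("pics/s2.png",cv2.resize(p[80:230,150:330,::-1],None,fx=4,fy=4))
E
```

```text
p [0.459  0.2888 0.1395] down [ 0.0298  0.0104 -0.9995] yaw -15.88 f [ 0.67  0.23 -1.77] t 4.525
```

View pics/s2.png

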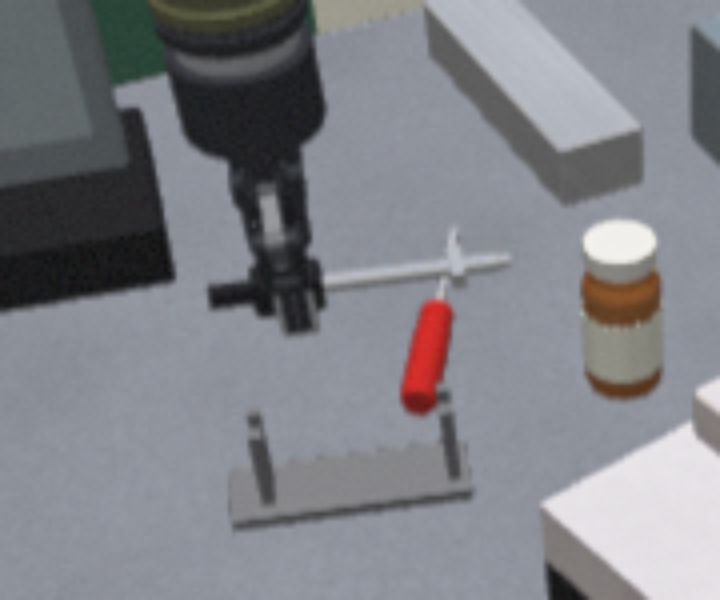

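The pin is gripped and level, with its tip at about (510,259) in the crop and the rest empty. Next I'll carry it high to a point in front of the module and turn it to the module's yaw.

{"method": "move_arm", "body": {
  "steps": [0.013, 0, -0.12, 0, 0.013, 0, -0.12, 0, 0.013, 0, -0.12, 0, 0.013, 0, -0.12, 0, 0.013, 0, -0.12, 0, 0.013, 0, -0.06, 0, 0, 0, 0, -0.05, 0, 0, 0, -0.05, 0, 0, 0, -0.045, 0, 0, 0, 0]
}}

```text
clock: 5.82
ee_pos: [0.4099, 0.0179, 0.1301]
ee_rot: [-1.558, -0.166, 0.135]
wrist_force: [0.1, -0.2, -0.5]
finger_gap: 0.226
```

```bash
cat >> h.py <<'E'
TIP=np.array([.125,-.0185,0])  # tip in the tool frame (estimate)
def modxy(p): c,s=np.cos(MY),np.sin(MY);d=p[:2]-M0;return np.array([c*d[0]+s*d[1],-s*d[0]+c*d[1],p[2]])
E
cat >> st.py <<'E'
tip=o["ee_pos"]+R@TIP
c,s=np.cos(MY),np.sin(MY);W=np.array([[c,-s,0],[s,c,0],[0,0,1]])
print("tip mod mm",(modxy(tip)*1000).round(1),"yaw err deg",np.degrees(y-MY).round(2),"pitch",R[2,0].round(4),"roll",R[2,2].round(4),"f mod",(W.T@o["wrist_force"]).round(2))
E
python3 st.py
```

```text
p [0.4099 0.0179 0.1301] down [ 0.0188  0.0093 -0.9998] yaw 11.02 f [ 0.15 -0.25 -0.48] t 5.825
tip mod mm [-63.4  45.7 151.2] yaw err deg -0.42 pitch 0.0203 roll 0.0056 f mod [ 0.09 -0.27 -0.48]
```

Run:
```python
from h import *
o,R,y=tool();tip=o["ee_pos"]+R@TIP
out=[]
for n in("top","side"):
    p,d=cams.read_camera(n);np.save(f"pics/{n}3.npy",d);u,v=proj(n,tip);print(n,u,v)
    x0,y0=int(u)-50,int(v)-60
    c=cv2.resize(p[y0:y0+100,x0:x0+66,::-1],None,fx=6,fy=6,interpolation=cv2.INTER_CUBIC)
    print(n,"crop origin",x0,y0);out.append(c)
cv2.imwrite("pics/tip3.png",np.hstack(out))
```

```text
top 317.7811734445146 232.11952720786928
top crop origin 267 172
side 301.77013811248565 209.63505272680834
side crop origin 251 149
```

View pics/tip3.png

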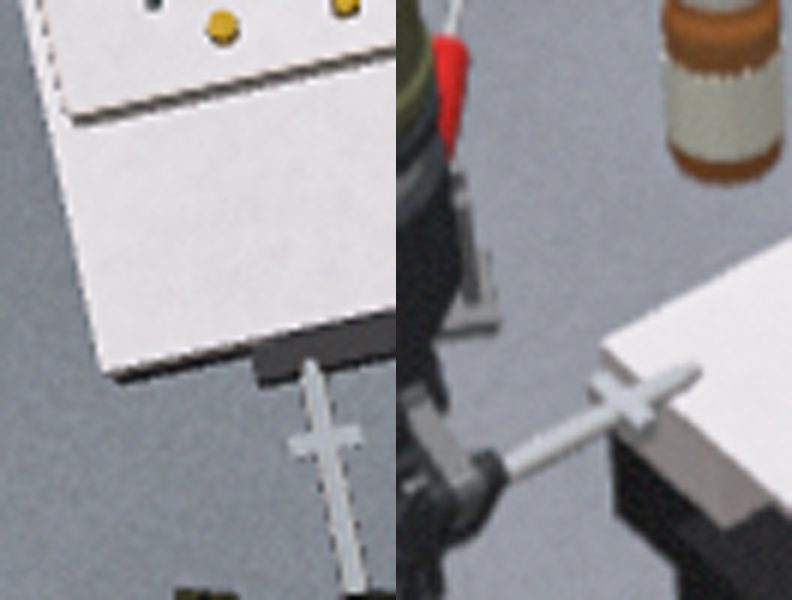

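The tip shows at top (318.3,231.6) and side (300.8,209.8), within 1 px of the prediction, so the tool-to-tip estimate holds. I'll go down in front of the mouth.

{"method": "move_arm", "body": {
  "steps": [-0.003, 0.05, -0.014, -0.002, -0.002, 0.05, -0.014, 0, -0.002, 0.05, 0, 0, 0, 0.03, 0, 0, 0, 0, 0, 0]
}}

```text
clock: 6.55
ee_pos: [0.4118, 0.0071, 0.0562]
ee_rot: [-1.559, -0.165, 0.131]
wrist_force: [0.6, -0.7, -1.0]
finger_gap: 0.226
```

```bash
python3 st.py
python3 - <<'E'
from h import *
d=np.load("pics/top3.npy");C=cloud("top",d)
m=(C[...,2]>.042)&(C[...,2]<.056);m[:200]=0;m[250:]=0;m[:,300:]&=True;m[:,:300]=0;m[:,370:]=0
Q=np.array([modxy(p) for p in C[m]])*1000;Q=Q[np.abs(Q[:,0]+50)<20];print(len(Q),np.percentile(Q,[1,50,99],axis=0).round(1))
E
```

```text
p [0.4118 0.0071 0.0562] down [ 0.0206  0.0091 -0.9997] yaw 10.81 f [ 0.61 -0.68 -0.97] t 6.55
tip mod mm [-63.7  34.3  77.5] yaw err deg -0.63 pitch 0.0219 roll 0.005 f mod [ 0.46 -0.79 -0.97]
380 [[-59.5 -68.9  43.2]
 [-50.7  -1.   49.6]
 [-41.7  69.6  54.2]]
```

{"method": "move_arm", "body": {
  "steps": [0, 0.03, -0.002, -0.0035, 0.002, 0.006, 0, 0, 0.04, 0.001, 0, 0, 0.04, 0.001, 0, 0, 0.03, 0.001, 0, 0, 0, 0.001, 0, 0]
}}

```text
clock: 7.3
ee_pos: [0.4632, 0.016, 0.042]
ee_rot: [-1.559, -0.178, 0.135]
wrist_force: [-0.9, 0.1, -1.7]
finger_gap: 0.231
```

```bash
python3 st.py
```

```text
p [0.4632 0.016  0.042 ] down [ 0.027   0.0087 -0.9996] yaw 11.41 f [-0.92  0.14 -1.71] t 7.3
tip mod mm [-11.7  34.2  64. ] yaw err deg -0.03 pitch 0.0282 roll 0.0032 f mod [-0.87  0.32 -1.71]
```

{"method": "move_arm", "body": {
  "steps": [0.008, 0.002, 0, 0, 0.006, 0.002, 0, 0, 0.005, 0.002, 0, 0]
}}

```text
clock: 7.68
ee_pos: [0.4696, 0.0178, 0.0395]
ee_rot: [-1.559, -0.177, 0.136]
wrist_force: [-0.6, -0.4, -1.1]
finger_gap: 0.223
```

```bash
python3 st.py
```

```text
p [0.4696 0.0178 0.0395] down [ 0.0248  0.0087 -0.9997] yaw 11.43 f [-0.61 -0.42 -1.14] t 7.675
tip mod mm [-5.  34.6 61.3] yaw err deg -0.01 pitch 0.0261 roll 0.0036 f mod [-0.68 -0.3  -1.14]
```

{"method": "move_arm", "body": {
  "steps": [0.005, 0.001, 0, 0, 0.005, 0.001, 0, 0]
}}

```text
clock: 7.92
ee_pos: [0.4732, 0.0185, 0.0387]
ee_rot: [-1.559, -0.176, 0.137]
wrist_force: [0.5, 0.5, -0.6]
finger_gap: 0.225
```

```bash
python3 st.py
```

```text
p [0.4732 0.0185 0.0387] down [ 0.0242  0.0087 -0.9997] yaw 11.41 f [ 0.52  0.45 -0.63] t 7.925
tip mod mm [-1.3 34.6 60.4] yaw err deg -0.03 pitch 0.0255 roll 0.0038 f mod [ 0.6   0.34 -0.63]
```

{"method": "move_arm", "body": {
  "steps": [0.005, -0.002, 0, 0, 0.004, -0.001, 0, 0]
}}

```text
clock: 8.18
ee_pos: [0.474, 0.019, 0.0394]
ee_rot: [-1.559, -0.172, 0.141]
wrist_force: [-4.6, -2.5, -0.2]
finger_gap: 0.225
```

```bash
python3 st.py
```

```text
p [0.474  0.019  0.0394] down [ 0.0187  0.0084 -0.9998] yaw 11.41 f [-4.62 -2.5  -0.22] t 8.175
tip mod mm [-0.3 35.  60.4] yaw err deg -0.03 pitch 0.02 roll 0.0046 f mod [-5.02 -1.54 -0.22]
```

Contact came at 5 N with the tip at x ≈ 0, which agrees with the face estimate. Now I'll slide toward −y with light pressure.

{"method": "move_arm", "body": {
  "steps": [0.002, -0.001, -0.007, 0, 0.002, -0.001, -0.007, 0, 0.002, 0, -0.007, 0, 0.002, 0, -0.007, 0]
}}

```text
clock: 8.68
ee_pos: [0.4759, 0.0091, 0.0395]
ee_rot: [-1.557, -0.168, 0.148]
wrist_force: [-3.8, 2.3, -0.4]
finger_gap: 0.227
```

```bash
python3 st.py
```

```text
p [0.4759 0.0091 0.0395] down [ 0.012   0.0097 -0.9999] yaw 11.51 f [-3.79  2.3  -0.44] t 8.675
tip mod mm [-0.3 25.  59.7] yaw err deg 0.07 pitch 0.0137 roll 0.0071 f mod [-3.26  3.   -0.44]
```

{"method": "move_arm", "body": {
  "steps": [0.0015, -0.002, -0.008, 0, 0.0015, -0.002, -0.008, 0, 0.0015, -0.001, -0.008, 0, 0.0015, -0.001, -0.008, 0]
}}

```text
clock: 9.18
ee_pos: [0.4784, -0.0035, 0.0413]
ee_rot: [-1.556, -0.164, 0.152]
wrist_force: [-4.9, 1.3, -0.8]
finger_gap: 0.222
```

```bash
python3 st.py
```

```text
p [ 0.4784 -0.0035  0.0413] down [ 0.0068  0.0102 -0.9999] yaw 11.55 f [-4.85  1.3  -0.79] t 9.175
tip mod mm [-0.2 12.2 60.9] yaw err deg 0.11 pitch 0.0087 roll 0.0086 f mod [-4.5   2.23 -0.79]
```

{"method": "move_arm", "body": {
  "steps": [0.0015, -0.001, -0.008, 0, 0.0015, -0.001, -0.008, 0, 0.0015, -0.001, -0.008, 0, 0.0015, -0.001, -0.008, 0]
}}

```text
clock: 9.68
ee_pos: [0.4808, -0.0162, 0.0423]
ee_rot: [-1.554, -0.161, 0.157]
wrist_force: [-5.2, 1.2, -1.5]
finger_gap: 0.229
```

```bash
python3 st.py
```

```text
p [ 0.4808 -0.0162  0.0423] down [ 0.0016  0.0108 -0.9999] yaw 11.6 f [-5.25  1.15 -1.51] t 9.675
tip mod mm [-0.3 -0.6 61.3] yaw err deg 0.16 pitch 0.0037 roll 0.0102 f mod [-4.91  2.17 -1.51]
```

{"method": "move_arm", "body": {
  "steps": [0.0012, 0, -0.008, 0, 0.0012, -0.001, -0.008, 0, 0.0012, 0, -0.008, 0, 0.0012, -0.001, -0.008, 0]
}}

```text
clock: 10.18
ee_pos: [0.4834, -0.0291, 0.0427]
ee_rot: [-1.554, -0.158, 0.16]
wrist_force: [-4.5, 2.3, -1.5]
finger_gap: 0.227
```

```bash
python3 st.py
```

```text
p [ 0.4834 -0.0291  0.0427] down [-0.0023  0.0112 -0.9999] yaw 11.62 f [-4.54  2.28 -1.54] t 10.175
tip mod mm [ -0.2 -13.7  61.2] yaw err deg 0.18 pitch -0.0001 roll 0.0114 f mod [-4.    3.14 -1.54]
```

{"method": "move_arm", "body": {
  "steps": [0.0012, 0, -0.007, 0, 0.0012, -0.001, -0.007, 0, 0.0012, 0, -0.007, 0, 0.0012, -0.001, -0.007, 0]
}}

```text
clock: 10.68
ee_pos: [0.4885, -0.041, 0.0436]
ee_rot: [-1.554, -0.159, 0.159]
wrist_force: [-0.4, -0.4, -1.5]
finger_gap: 0.224
```

```bash
python3 st.py
```

```text
p [ 0.4885 -0.041   0.0436] down [-9.000e-04  1.050e-02 -9.999e-01] yaw 11.6 f [-0.42 -0.41 -1.45] t 10.675
tip mod mm [  2.3 -26.5  62.2] yaw err deg 0.16 pitch 0.0012 roll 0.0105 f mod [-0.5  -0.32 -1.45]
```

The tip is now at x = +2.3 mm and the force has dropped, so it has found the slot at y ≈ −26. I'll push in gently.

{"method": "move_arm", "body": {
  "steps": [0.005, 0, 0, 0, 0.005, 0, 0, 0]
}}

```text
clock: 10.92
ee_pos: [0.4971, -0.0416, 0.0448]
ee_rot: [-1.557, -0.164, 0.151]
wrist_force: [0.5, 0.3, -1.3]
finger_gap: 0.226
```

```bash
python3 st.py
```

```text
p [ 0.4971 -0.0416  0.0448] down [ 0.0073  0.009  -0.9999] yaw 11.51 f [ 0.46  0.3  -1.31] t 10.925
tip mod mm [ 10.6 -28.9  64.4] yaw err deg 0.07 pitch 0.009 roll 0.0073 f mod [ 0.51  0.2  -1.31]
```

{"method": "move_arm", "body": {
  "steps": [0.007, 0.003, 0, 0, 0.007, 0.003, 0, 0, 0.005, 0.002, 0, 0]
}}

```text
clock: 11.3
ee_pos: [0.5069, -0.0401, 0.042]
ee_rot: [-1.558, -0.166, 0.149]
wrist_force: [-0.3, -0.2, -1.0]
finger_gap: 0.229
```

```bash
python3 st.py
```

```text
p [ 0.5069 -0.0401  0.042 ] down [ 0.0104  0.0085 -0.9999] yaw 11.5 f [-0.35 -0.2  -1.01] t 11.3
tip mod mm [ 20.4 -29.4  62. ] yaw err deg 0.06 pitch 0.0119 roll 0.0063 f mod [-0.38 -0.12 -1.01]
```

{"method": "move_arm", "body": {
  "steps": [0.006, 0.003, 0, 0, 0.005, 0.003, 0, 0, 0.004, 0.002, 0, 0]
}}

```text
clock: 11.68
ee_pos: [0.5131, -0.0386, 0.0384]
ee_rot: [-1.557, -0.166, 0.149]
wrist_force: [0.6, -0.5, -1.0]
finger_gap: 0.225
```

```bash
python3 st.py
```

```text
p [ 0.5131 -0.0386  0.0384] down [ 0.0099  0.0086 -0.9999] yaw 11.51 f [ 0.58 -0.5  -1.01] t 11.675
tip mod mm [ 26.7 -29.1  58.3] yaw err deg 0.07 pitch 0.0115 roll 0.0065 f mod [ 0.47 -0.61 -1.01]
```

{"method": "move_arm", "body": {
  "steps": [0.004, 0.002, 0, 0, 0.004, 0.002, 0, 0]
}}

```text
clock: 11.92
ee_pos: [0.5138, -0.0379, 0.0363]
ee_rot: [-1.557, -0.163, 0.153]
wrist_force: [-5.0, -1.1, 2.3]
finger_gap: 0.23
```

```bash
python3 st.py
```

```text
p [ 0.5138 -0.0379  0.0363] down [ 0.005   0.0086 -1.    ] yaw 11.54 f [-4.95 -1.11  2.27] t 11.925
tip mod mm [ 27.6 -28.5  55.7] yaw err deg 0.1 pitch 0.0066 roll 0.0074 f mod [-5.07 -0.11  2.27]
```

The bar is against the face: 5 N, tip stopped at x = 27.6, z = 55.7 (on the floor). I'll release.

{"method": "move_arm", "body": {
  "steps": [0, 0, 0, 0, 0, 0, 0, 0, 0, 0, 0, 0, 0, 0, 0, 0],
  "fingers": 50
}}

```text
clock: 12.42
ee_pos: [0.5166, -0.038, 0.0371]
ee_rot: [-1.558, -0.167, 0.149]
wrist_force: [-0.1, 0.9, -0.9]
finger_gap: 0.587
```

```bash
python3 st.py
```

```text
p [ 0.5166 -0.038   0.0371] down [ 0.0105  0.0084 -0.9999] yaw 11.51 f [-0.08  0.91 -0.91] t 12.425
tip mod mm [ 30.3 -29.2  57.1] yaw err deg 0.07 pitch 0.012 roll 0.0061 f mod [ 0.11  0.91 -0.91]
```

{"method": "move_arm", "body": {
  "steps": [0, -0.05, 0, 0, 0, -0.1, 0, 0, 0, -0.1, 0, 0, 0, -0.1, 0, 0, -0.1, 0, 0, 0, -0.1, 0, 0, 0, 0, 0, 0, 0]
}}

```text
clock: 13.3
ee_pos: [0.4366, -0.0556, 0.1813]
ee_rot: [-1.559, -0.17, 0.147]
wrist_force: [0.3, -0.0, -0.1]
finger_gap: 0.587
```

```bash
python3 st.py
python3 - <<'E'
from h import *
out=[]
for n,z in(("top",.055),("side",.055)):
    p,d=cams.read_camera(n)
    c,s=np.cos(MY),np.sin(MY);w=lambda x,y,z:[M0[0]+c*x-s*y,M0[1]+s*x+c*y,z]
    u,v=proj(n,w(-.08,-.028,.055));x0,y0=int(u)-40,int(v)-45
    print(n,"bar/handle-front/tail px expected in crop",[((proj(n,w(x,-.028,h))-[x0,y0])*5).round() .tolist() for x,h in((-.08,.068),(-.144,.055))])
    out.append(cv2.resize(p[y0:y0+100,x0:x0+80,::-1],None,fx=5,fy=5,interpolation=cv2.INTER_CUBIC))
    np.save(f"pics/{n}9.npy",d);cv2.imwrite(f"pics/{n}9.png",p[:,:,::-1])
cv2.imwrite("pics/end.png",np.hstack(out))
E
```

```text
p [ 0.4366 -0.0556  0.1813] down [ 0.014   0.0076 -0.9999] yaw 11.56 f [ 0.26 -0.   -0.08] t 13.3
tip mod mm [-51.7 -30.4 201.7] yaw err deg 0.12 pitch 0.0153 roll 0.0047 f mod [ 0.25 -0.05 -0.08]
top bar/handle-front/tail px expected in crop [[202.0, 227.0], [229.0, 351.0]]
side bar/handle-front/tail px expected in crop [[205.0, 206.0], [81.0, 306.0]]
```

View pics/end.png

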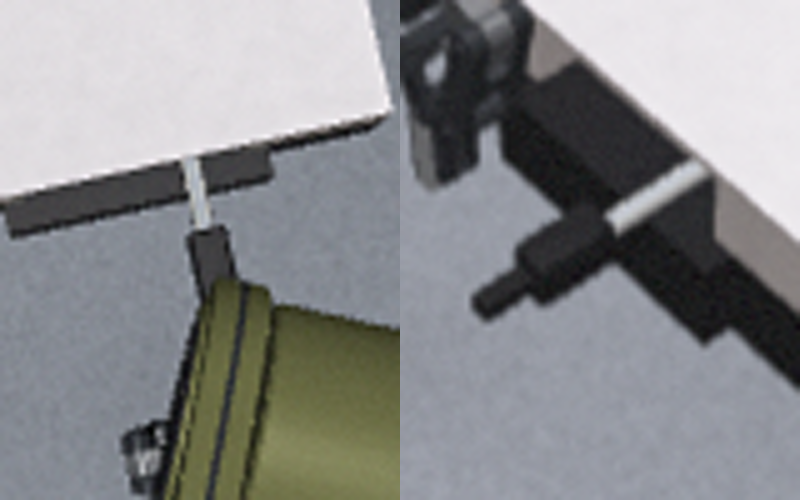

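The final picture shows the pin lying in line with the module, through the mouth. Its handle front is at (208,229) in the top crop and its tail at (85,305) in the side crop. Both are within 1–2 px of the computed home pose, and the gripper is clear.

```bash
python3 -c "
from plant import manip;print(manip.sign_off())"
```

```text
the job is handed in; nothing more can be done
None
```

The pin is through the latch slot and home, released, and the job was handed in at about 13.4 s of the 70 s allowed. No verdict was reported.

- **Search:** I lifted the pin, turned it to the module's heading and touched the face at about 5 N. I then slid it from y = +35 mm towards −y. The nose dropped into the slot at y ≈ −27 to −29 mm.
- **Seating:** I pushed in gently until the cross-bar met the face, again at about 5 N. The tip had stopped about 27.6 mm past the face, at floor height. Contact forces read after each move were about 5.5 N or less, but peaks between those readings were not seen.
- **Last checks:** Both cameras showed the pin in line with the module. Handle front and tail were within about 1–2 mm of the computed home pose, against a margin of 3.5 mm. The gripper was clear of everything, and its force reading was near zero.
- **Not checked:** The nose and bar are hidden under the hood, so home depth rests on the contact force and the handle position. I planned the path clear of the other things on the bench, but did not measure their positions again at the end.
- **Disagreement:** The tool's tilt drifted by about 2° during the moves. I compensated for the height drift this caused.

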